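# Sleeve the post of a folding jig and hold its leaf at the pointer

## Task

Set up the jeweller's folding jig on the bench: slide the one of the two aluminium sleeves that fits over the jig's upright post fully down onto the base plate and let go of it; the other sleeve stays on the bench top. Then take the hinged leaf by its ball knob, swing it up until it lies in line with the brass pointer arm beside it (within about 4 degrees), and finish the program still gripping it steady there, because the leaf falls shut when let go. Do not shift the pointer, and leave the other tools and stock where they are.

Things in the scene. Friction and masses are not known exactly. Their poses are not given: they have to be found in the camera images.
- jig: the folding jig, fixed to the bench. Origin: on the bench surface under the jig; its x axis points from the knob side towards the leaf's hinge, y along the hinge axis, z up; the leaf's middle line is y = 0. Dark steel base plate 14 thick, x from -80 to 90, y from -202 to 122. Beside the leaf on its +y side stand the brass pointer (y = 104) and a flat aluminium quadrant plate (y = 114, its arc reaching 200 above the bench, so carry things over it or round it).
- post_foot (a point): foot of the upright steel post, on the post's axis at the top face of the base plate (14 above the bench), at jig x 0, y -150. The post is round, 26 in diameter, 56 tall, its top 7 mm tapered to 18. A free gap of 67 lies between it and the leaf's edge.
- sleeve_a_center (a point): centre (half-way up) of a short aluminium tube standing on end, z along its axis: outside diameter 44, height 50, bore 28.5 right through. It slides over the post.
- sleeve_b_center (a point): centre (half-way up) of another short aluminium tube standing on end: outside diameter 44, height 50, bore only 16. It does not go over the post.
- leaf_hinge (a point): middle of the leaf's hinge axis, at jig x 60, y 0, 65 above the bench; axes as the jig's.
- leaf (a joint): angle of the hinged steel leaf, rad: 0 lying level (as at the start), growing as the knob side swings up, up to 1.4. Leaf 138 wide, 130 from hinge axis to front edge, about 0.5 kg; turns freely and falls shut when let go.
- leaf_knob (a point): centre of the leaf's black ball knob, 28 in diameter, on a thin stem (8 in diameter), 180 from the hinge axis in the leaf's plane, 50 in front of the leaf's front edge. It turns with the leaf: at leaf angle a it is 180 cos a from the hinge axis towards jig -x and 180 sin a above it. At the start it is 65 above the bench, free below.
- pointer (a joint): angle of the thin brass pointer arm beside the leaf, rad, on the same hinge axis and counted as the leaf's angle; it marks the wanted leaf angle (about 0.6 to 1.0). Stiff, stays where it is.
- pointer_tip (a point): centre of the round end of the pointer arm, 155 from the hinge axis; its x axis lies along the arm, as that of leaf_knob lies along the leaf (parallel when the leaf is at the mark).
- pliers_mid (a point): bystander, to be left alone: bail-making pliers, steel with black grips, lying, about 185 long
- hammer_mid (a point): bystander, to be left alone: small hammer, lying, 240 long
- dish_mid (a point): bystander, to be left alone: small white bowl, 64 across, 22 high
- spool_mid (a point): bystander, to be left alone: copper wire spool, 48 across, 26 high
- block_mid (a point): bystander, to be left alone: steel bench block, 75 x 75 x 20
- driver_mid (a point): bystander, to be left alone: screwdriver, lying, 170 long
- mandrel_mid (a point): bystander, to be left alone: tapered ring mandrel standing on its 40 mm foot, 150 high
There are look-alikes about, which are no part of the job. What is shaped like the part that bears sleeve_a_center but blue, brown or red is not meant.

How it is judged:
On the way, in this order (a step that is already met when the one before it is completed fails the run):
1. the fitting sleeve is fully down on the post and released, the leaf still down (horizontal distance between sleeve_a_center and post_foot below 0.004 m and z of sleeve_a_center in the frame of post_foot between 0.021 and 0.028 m and angle between sleeve_a_center's own z axis and vertical below 0.08 rad and contact force between the fingers and sleeve_a below 0.1 N and value of joint leaf below 0.1 rad), for 0.2 s.
2. the leaf is in line with the pointer, held by the fingers (angle between the x axis of leaf_knob and the x axis of pointer_tip, either way round below 0.07 rad and contact force between the fingers and leaf above 1 N), for 0.2 s.
At the end, for the whole second after the job is handed in: The sleeve with the 28.5 mm bore stands fully down on the post (within 3 mm of the base plate, untouched by the fingers), the other sleeve is on the bench top, and the leaf is held still by the fingers alone (more than 1 N, slower than 0.05 rad/s) within 0.07 rad of the pointer's angle (all of step 2 and horizontal distance between sleeve_a_center and post_foot below 0.004 m and z of sleeve_a_center in the frame of post_foot between 0.021 and 0.028 m and angle between sleeve_a_center's own z axis and vertical below 0.08 rad and value of joint leaf above 0.45 rad and velocity of joint leaf between -0.05 and 0.05 rad/s and contact force between the fingers and sleeve_a below 0.1 N and contact force between each of sleeve_a, sleeve_b and leaf below 0.1 N and height (world z) of sleeve_b_center below 0.032 m); the arm keeps its last pose, push and grip.
It fails at once if the pointer is shifted (tip by more than 10 mm) (distance of pointer_tip from where it was at the start of the episode above 0.01 m).
It fails at once if one of the other tools or stock pieces is disturbed (moved more than 40 mm) (distance of any of pliers_mid, hammer_mid, dish_mid, spool_mid, block_mid, driver_mid, mandrel_mid from where it was at the start of the episode above 0.04 m).
It also fails if it takes over 61 s, if anything falls off the work surface, if the arm or the gripper's body presses on something with over 40 N, if the wrist force passes 120 N, or if a joint passes its speed limit or range.

## Robot

A 7-joint arm with a two-finger parallel gripper is mounted at the origin on the work surface. World frame = base frame: x ahead of the robot, y to its left, z up, the work surface at z = 0. Lengths are in m, angles in rad, forces in N, time in s.
With the tool pointing down it reaches from about 0.35 to 0.9 m from the base axis. Payload 8.1 kg.
Tool frame: the origin (TCP) lies at the very end of the fingers, on their centre line; the grasp point (between the pads) lies robot.grip_depth behind it (robot.grip_depth is the distance from the TCP to the grasp point, in m); y points along the fingers, z is the direction in which the jaws open and shut, and the axes are right-handed (so a half turn about y gives the same grasp; the last joint's range is limited). The gripper opens to 85 mm and grips with 20 to 120 N. Pads are 22 mm wide; open, the fingers measure 114 mm over their backs; the gripper's body (76 mm by 85 mm) begins 54 mm behind the grasp point. The pads swing forward as they close: fully open they stand 13 mm farther back than shut.
Start: joints at [1.117, 0.434, 0.025, 1.573, -0.012, 1.134, -0.075], TCP at [0.215, -0.587, 0.231] pointing down, gripper open.
Joint ranges: [-2.62, 2.62], [-0.44, 2.09], [-1.27, 1.32], [0.08, 2.57], [-1.32, 4.46], [0.12, 2], [-2.74, 2.74]. Speed limits (rad/s): [2.22, 2.22, 3.01, 3.01, 3.14, 3.14, 3.14].

## Interface

Orientations are given as a rotation vector (axis times angle).
In Python, from plant import readout, camera, job_done, cut_out, place_of, robot gives the robot as it stands.
- The arm moves only by the tool servo_tool, never from a script. Its argument "deltas" is a list of rows, each a list of 7 numbers: the shift along the tool's x, y, z in m, then the turn, a rotation vector about the tool's x, y, z in degrees, then the finger opening in m, from 0 to 0.0854. A call has 1 to 8 rows; each row shifts and turns the commanded pose from where the row before left it, along the tool's axes as they then stand; what a row does not reach is not made up. A row lasts 1/12 s, in which the tool goes at most 41.7 mm and 7.16 degrees, less where a joint would pass 70% of its speed; a pose out of reach is approached as far as the arm can. A call with a gripper value outside its range is refused whole. The fingers move at their own pace and stop on an object; the grip force is fixed at half the most. Time passes only in rows, so rows that do not move let the fingers close. It gives the time, the measured TCP pose, the force and the opening at its end, in the units of the state.
- readout.observe(): the state, without advancing time (a new reading comes with each control period).
- camera(name): name is "scene" or "top" or "wrist"; returns a dict with "frame" (480x640x3 uint8, blue, green, red), "vertical_fov" (degrees; the focal length in pixels is half the picture's height over the tangent of half this angle, whatever the lens; pixels are square), "cx", "cy" (the principal point, pixels), "T" (4x4, takes a point from camera to world coordinates). Camera axes: x right, y down, z forward; pixel columns grow to the right and rows downward; lengths in m; the calibration is good to about 2 mm. The wrist camera is an equidistant fisheye: a pixel r from the principal point sees the ray r / f radians off the axis. A picture is of the moment at which its call begins. There is no depth.
- job_done(): hands the job in, once; it reports no verdict.
Trained networks look in the newest picture that a camera, given by its name, has taken for a name from the list of things; names that differ only in an ending like _2 or _b are one class to them, and where a whole thing is asked for, a point or a joint stands for the part that bears it (a point fixed in the world has none). Each returns a list of dicts, best first, with "score" (0 to 1); they miss things now and then, are a little off and sometimes report something else, mostly with a low value. They report only what shows in the picture. A call takes as long as a camera call. They do not tell look-alikes from the thing itself.
- cut_out(thing, camera): "mask" (480x640 bool, what is visible of it) and "extent" ([left, top, right, bottom] in pixels, round what is visible of it).
- place_of(thing, camera): "uv" ([column, row] in pixels: a listed point, or the origin of a listed thing).
The state is a dict: "time": time; "joints": joint angles; "joint_vel": joint speeds; "tau": joint torques, N m; "position": TCP position; "ee_rot": TCP orientation; "wrist_force": force on the tool from outside, world axes, zero at the start; "wrist_torque": the same for the moment, N m; "gripper_width": finger opening in m.
Only numpy, scipy, OpenCV 4.12 (cv2) and the standard library are available. Lean on these libraries where they do the work, as an engineer would, in place of code of your own. Each camera call takes 0.05 s, during which the arm holds its last target. There are 200 camera calls.

## Working session

There is one attempt and no reset: what is moved stays moved. The work goes in short steps, Python scripts to look and compute and a tool call to move; the robot and the scene stay as the last step left them, time stands still between calls to the robot, and variables do not carry over. Pictures are saved under pics/ and viewed, about 8 in all and at most 12, crops included, and the job is handed in when it is done.

Besides the shell and the picture viewer there is one more tool, called after "Request:" as name(argument=value, ...) on one line, values as JSON. servo_tool: Moves the arm, as the interface text tells. Its arguments: {"type":"object","properties":{"deltas":{"type":"array","items":{"type":"array","items":{"type":"number"}}}},"required":["deltas"]}

```bash
mkdir -p pics; ls; python3 - <<'E'
from plant import readout,camera,cut_out,place_of,robot
import cv2,numpy as np
s=readout.observe();print({k:np.round(v,3).tolist() for k,v in s.items()}); print(robot, getattr(robot,'grip_depth',None))
for n in("scene","top"):
    c=camera(n);cv2.imwrite(f"pics/{n}0.png",c["frame"])
    print(n,c["vertical_fov"],c["cx"],c["cy"],np.round(c["T"],4).tolist())
    np.savez(f"{n}0.npz",T=c["T"],f=c["vertical_fov"],cx=c["cx"],cy=c["cy"])
    for t in("jig","post_foot","sleeve_a_center","leaf_hinge","leaf_knob","pointer_tip","mandrel_mid","hammer_mid","driver_mid","pliers_mid"):
        print(t,[(np.round(d["uv"]).tolist(),round(d["score"],2)) for d in place_of(t,n)[:4]])
E
```

```text
pics
{'time': 0.0, 'joints': [1.117, 0.435, 0.025, 1.574, -0.012, 1.134, -0.075], 'joint_vel': [-0.001, -0.0, -0.001, 0.0, 0.001, -0.0, 0.001], 'tau': [0.001, -67.047, 1.026, -31.623, 0.015, 0.013, -0.0], 'position': [0.215, -0.586, 0.231], 'ee_rot': [-0.36, 2.032, -2.029], 'wrist_force': [0.033, -0.09, 0.131], 'wrist_torque': [-0.005, -0.024, 0.017], 'gripper_width': 0.086}
<Robot object at 0x7fb789b7ba10> 0.0187
scene 56.61069453799419 320.3937611180316 252.19518369212852 [[0.8741, 0.4128, -0.2558, 0.7982], [0.4856, -0.7508, 0.4477, -0.4826], [-0.0072, -0.5156, -0.8568, 1.0137], [0.0, 0.0, 0.0, 1.0]]
jig [([348.0, 279.0], 0.8)]
post_foot [([317.0, 328.0], 0.64)]
sleeve_a_center [([197.0, 340.0], 0.94), ([232.0, 354.0], 0.77), ([201.0, 388.0], 0.74), ([263.0, 366.0], 0.56)]
leaf_hinge [([366.0, 279.0], 0.59)]
leaf_knob [([304.0, 250.0], 0.91)]
pointer_tip [([347.0, 207.0], 0.82)]
mandrel_mid []
hammer_mid [([377.0, 134.0], 0.63), ([439.0, 195.0], 0.56)]
driver_mid [([438.0, 193.0], 0.76)]
pliers_mid [([180.0, 441.0], 0.8), ([303.0, 407.0], 0.75)]
top 48.90252712412754 316.4762393688809 237.41808339919535 [[0.0257, -0.9938, 0.108, 0.413], [-0.9997, -0.0256, 0.0021, -0.0159], [0.0007, -0.108, -0.9942, 1.2596], [0.0, 0.0, 0.0, 1.0]]
jig [([311.0, 220.0], 0.97)]
post_foot [([372.0, 221.0], 0.71), ([310.0, 221.0], 0.49)]
sleeve_a_center [([436.0, 279.0], 0.82), ([438.0, 244.0], 0.81), ([476.0, 290.0], 0.67), ([446.0, 319.0], 0.64)]
leaf_hinge [([310.0, 187.0], 0.9)]
leaf_knob [([304.0, 267.0], 0.89), ([371.0, 220.0], 0.61), ([502.0, 212.0], 0.35)]
pointer_tip [([257.0, 230.0], 0.49)]
mandrel_mid [([503.0, 212.0], 0.91)]
hammer_mid [([99.0, 273.0], 0.87), ([525.0, 273.0], 0.23)]
driver_mid [([162.0, 170.0], 0.93)]
pliers_mid [([526.0, 278.0], 0.83), ([445.0, 193.0], 0.63)]
```

View pics/scene0.png

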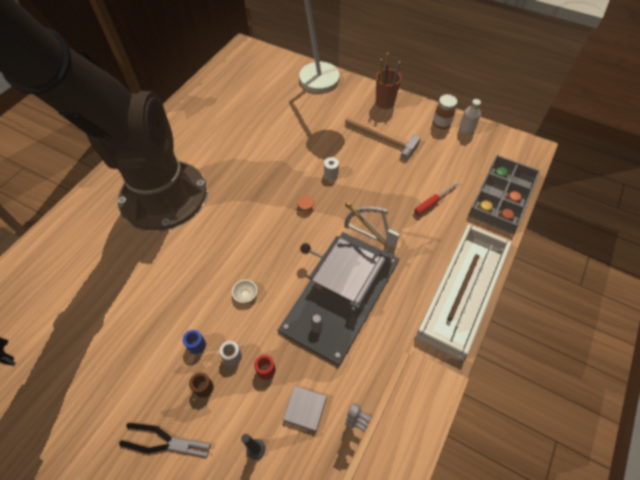

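View pics/top0.png

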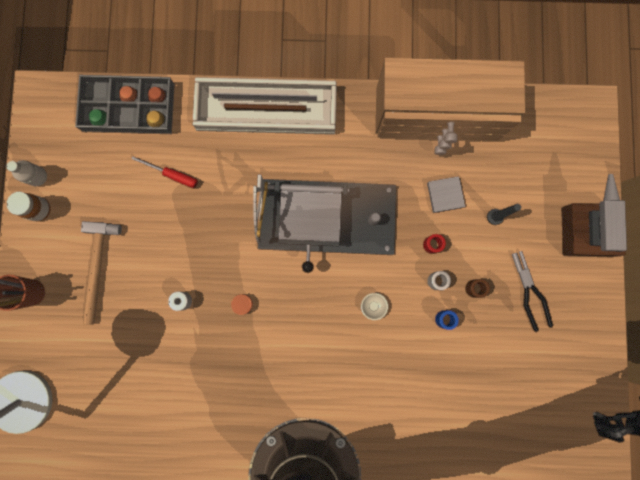

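```bash
python3 - <<'E'
import cv2,numpy as np
a=cv2.imread("pics/scene0.png")[300:430,150:300];b=cv2.imread("pics/top0.png")[205:335,400:550]
cv2.imwrite("pics/crop0.png",np.vstack([cv2.resize(x,None,fx=2.2*1.0,fy=2.2,interpolation=cv2.INTER_CUBIC) for x in(a,b)]))
E
```

```text
(no output)
```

View pics/crop0.png

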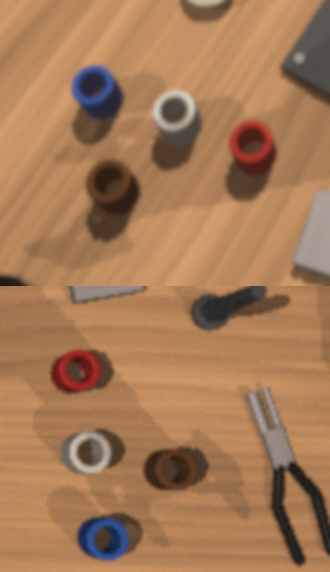

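The fitting sleeve is the grey one at scene (230,352) / top (440,281), which has a wide bore. Its look-alikes:
- blue, scene (194,342) / top (447,319)
- brown, scene (201,384) / top (478,288)
- red, scene (264,366) / top (435,243)
- the narrow-bore grey sleeve B, scene (331,168) / top (178,300)

The crop confirms the grey wide-bore tube as A.

```bash
cat > h.py <<'E'
import numpy as np,cv2
from scipy.optimize import least_squares
from scipy.spatial.transform import Rotation as R
from plant import readout,camera,cut_out,place_of
def proj(c,P):
    T=c["T"];f=240/np.tan(np.radians(c["vertical_fov"])/2)
    p=(np.atleast_2d(P)-T[:3,3])@T[:3,:3]
    if c.get("fish"):
        r=np.hypot(p[:,0],p[:,1]);s=np.arctan2(r,p[:,2])/np.maximum(r,1e-9)
    else: s=1/p[:,2]
    return np.c_[c["cx"]+f*p[:,0]*s,c["cy"]+f*p[:,1]*s]
def cam(n):
    c=camera(n);c["fish"]=n=="wrist";return c
def best(t,n,near=None,rad=15):
    l=place_of(t,n)
    if near is not None:l=[d for d in l if np.hypot(*(np.array(d["uv"])-near))<rad]
    return np.array(l[0]["uv"]) if l else None
def ring(r,z):
    a=np.linspace(0,2*np.pi,60);return np.c_[r*np.cos(a),r*np.sin(a),0*a+z]
def hullc(c,P):
    q=proj(c,P);h=cv2.convexHull(q.astype(np.float32));m=cv2.moments(h)
    return np.array([m["m10"],m["m01"]])/m["m00"]
def J(p,q):  # jig pose x,y,yaw
    q=np.atleast_2d(q);c,s=np.cos(p[2]),np.sin(p[2])
    return np.c_[p[0]+c*q[:,0]-s*q[:,1],p[1]+s*q[:,0]+c*q[:,1],q[:,2]]
E
python3 - <<'E'
from h import *
C={n:cam(n) for n in("scene","top")}
pts={"jig":[0,0,0],"post_foot":[0,-.15,.014],"leaf_hinge":[.06,0,.065],"leaf_knob":[-.12,0,.065]}
near={"scene":{"sleeve":(230,352),"b":(331,168)},"top":{"sleeve":(440,281),"b":(178,300)}}
obs=[]
for n in C:
    for t in pts:
        u=best(t,n)
        if u is not None: obs.append((n,t,u))
    u=best("pointer_tip",n)
    if u is not None: obs.append((n,"pointer_tip",u))
def pt(t,p):
    if t=="pointer_tip":return [.06-.155*np.cos(p[3]),.104,.065+.155*np.sin(p[3])]
    return pts[t]
res=lambda p:np.concatenate([proj(C[n],J(p,pt(t,p)))[0]-u for n,t,u in obs])
r=least_squares(res,[.45,0,0,.8],loss="soft_l1",f_scale=2)
print("jig",r.x)
for (n,t,u),e in zip(obs,res(r.x).reshape(-1,2)):print(n,t,np.round(e,1))
for k in("sleeve","b"):
    o=[]
    for n in C:
        l=[d for d in cut_out("sleeve_a_center",n) if np.hypot(*(np.argwhere(d["mask"]).mean(0)[::-1]-near[n][k]))<12]
        q=best("sleeve_a_center",n,near[n][k])
        if l: o.append((n,np.argwhere(l[0]["mask"]).mean(0)[::-1],q))
    P=np.vstack([ring(.022,0),ring(.022,.05)])
    f=lambda p:np.concatenate([hullc(C[n],P+[p[0],p[1],0])-u for n,u,q in o])
    s=least_squares(f,[.4,-.2],diff_step=1e-3);print(k,s.x,np.round(s.fun,1))
    g=lambda p:np.concatenate([proj(C[n],[[p[0],p[1],.025]])[0]-q for n,u,q in o if q is not None])
    s=least_squares(g,[.4,-.2]);print(k,"pt",s.x,np.round(s.fun,1))
for t,u in dict(red=(435,243),brown=(479,288),blue=(447,319),dish=(374,306),mandrel=(497,216)).items():
    s=least_squares(lambda p:proj(C["top"],[[p[0],p[1],.03]])[0]-u,[.4,-.2]);print(t,np.round(s.x,3))
E
```

```text
jig [ 0.5951294   0.00245158 -0.01402211  0.71000335]
scene jig [2.9 3.8]
scene post_foot [-2.3 -1. ]
scene leaf_hinge [ 113.4 -164.4]
scene leaf_knob [-0.7 -1.7]
scene pointer_tip [-0.1 -0.1]
top jig [-1.  -1.2]
top post_foot [-0.3 -0.3]
top leaf_hinge [1.7 1.3]
top leaf_knob [2.1 0.5]
top pointer_tip [ 0.7 -0.1]
sleeve [ 0.4543873  -0.30058039] [-0.1 -0.2  0.1 -0.1]
sleeve pt [ 0.45678417 -0.30054771] [ 0.  -0.8  0.7 -0.4]Traceback (most recent call last):
  File "<stdin>", line 27, in <module>
    return func(*args, **kwargs)
    vector_fun = VectorFunction(
        fun_wrapped,
    ...<6 lines>...
        workers=workers
    )
    self._update_fun()
    ~~~~~~~~~~~~~~~~^^
    self.f = self.fun_wrapped(xp_copy(self.x))
             ~~~~~~~~~~~~~~~~^^^^^^^^^^^^^^^^^
    return np.atleast_1d(self.fun(x))
                         ~~~~~~~~^^^
    return self.f(x, *self.args, **self.kwargs)
           ~~~~~~^^^^^^^^^^^^^^^^^^^^^^^^^^^^^^
  File "<stdin>", line 26, in <lambda>
ValueError: need at least one array to concatenate
```

```bash
cat >> h.py <<'E'
def plan(pos,rot=None,grasp=True):
    """target: grasp point (or TCP) world position; rot = tool x,y,z columns. prints TCP delta in tool axes (mm) then residual turn (deg)"""
    s=readout.observe();A=R.from_rotvec(s["ee_rot"]).as_matrix()
    B=A if rot is None else rot
    t=np.array(pos)-(-B[:,1]*.0187 if grasp else 0)
    print("t",round(s["time"],2),"pos",np.round(s["position"],4),"w",round(s["gripper_width"],4),"F",np.round(s["wrist_force"],1))
    print("shift mm (tool axes now)",np.round(A.T@(t-s["position"])*1e3,1),"turn deg (tool)",np.round(np.degrees(R.from_matrix(A.T@B).as_rotvec()),2))
def down(yaw,sgn=1): # jaws (tool z) along sgn*jig y
    z=sgn*np.array([-np.sin(yaw),np.cos(yaw),0]);y=np.array([0,0,-1.]);return np.c_[np.cross(y,z),y,z]
E
python3 - <<'E'
from h import *
A=R.from_rotvec(readout.observe()["ee_rot"]).as_matrix();print(np.round(A,3))
for s in(1,-1):plan([.4544,-.3006,.20],down(-.014,s))
c=cam("top")
for t,u in dict(red=(435,243),brown=(479,288),blue=(447,319),dish=(374,306),mandrel=(497,216),b=(179,301)).items():
    s=least_squares(lambda p:proj(c,[[p[0],p[1],.03]])[0]-u,[.4,-.2]);print(t,np.round(s.x,3))
E
```

```text
[[-0.939 -0.     0.344]
 [-0.344 -0.    -0.939]
 [ 0.    -1.    -0.   ]]
t 2.1 pos [ 0.2148 -0.5869  0.2313] w 0.085 F [0.9 0.2 1. ]
shift mm (tool axes now) [-323.4   50.  -186.6] turn deg (tool) [   0.  -159.1   -0. ]
t 2.1 pos [ 0.2148 -0.5869  0.2313] w 0.085 F [0.9 0.2 1. ]
shift mm (tool axes now) [-323.4   50.  -186.6] turn deg (tool) [ 0.  20.9  0. ]
red [ 0.541 -0.291]
brown [ 0.438 -0.393]
blue [ 0.365 -0.319]
dish [ 0.391 -0.15 ]
mandrel [ 0.608 -0.437]
b [0.391 0.301]
```

Request:
servo_tool(deltas=[[-0.036,0,-0.021,0,0,0,0.0854],[-0.036,0,-0.021,0,0,0,0.0854],[-0.036,0,-0.021,0,0,0,0.0854],[-0.036,0,-0.021,0,0,0,0.0854],[-0.036,0,-0.021,0,0,0,0.0854],[-0.036,0,-0.021,0,0,0,0.0854],[-0.036,0,-0.021,0,0,0,0.0854],[-0.036,0,-0.021,0,0,0,0.0854]])

```text
time: 2.82
position: [0.4284, -0.3287, 0.2316]
ee_rot: [-0.359, 2.03, -2.031]
wrist_force: [0.8, -0.8, -0.3]
gripper_width: 0.0851
```

Request:
servo_tool(deltas=[[-0.035,0.01,-0.019,0,0,0,0.07],[0,0.01,0,0,5.2,0,0.07],[0,0.01,0,0,5.2,0,0.07],[0,0.01,0,0,5.2,0,0.07],[0,0.01,0,0,5.3,0,0.07],[0,0,0,0,0,0,0.07],[0,0,0,0,0,0,0.07]])

```text
time: 3.4
position: [0.4536, -0.3002, 0.1812]
ee_rot: [-0.011, -2.216, 2.215]
wrist_force: [1.8, 0.5, 0.1]
gripper_width: 0.0698
```

```bash
python3 - <<'E'
from h import *
plan([.4544,-.3006,.035],down(-.014,-1))
c=cam("wrist");im=c["frame"].copy()
print(c["vertical_fov"],c["cx"],c["cy"],np.round(c["T"],3).tolist())
for d in place_of("sleeve_a_center","wrist"):print(np.round(d["uv"]),round(d["score"],2))
print("pred",proj(c,[[.4544,-.3006,.025],[.593,-.1475,.07],[.593,-.1475,.014]]))
for z in(0,.05):
    for q in proj(c,ring(.022,z)+[.4544,-.3006,0]):cv2.circle(im,tuple(int(v) for v in np.round(q)),0,(0,255,0),-1)
print("post",[(np.round(d["uv"]),round(d["score"],2)) for d in place_of("post_foot","wrist")])
for q in proj(c,ring(.009,.07)+[.593,-.1475,0]):cv2.circle(im,tuple(int(v) for v in np.round(q)),0,(0,255,0),-1)
cv2.imwrite("pics/w1.png",im)
E
```

```text
t 3.4 pos [ 0.4536 -0.3002  0.1812] w 0.0698 F [1.8 0.5 0.1]
shift mm (tool axes now) [ -0.9 164.9   0.4] turn deg (tool) [0.02 0.17 0.05]
65.70646984690485 314.86557698272054 248.92119745725827 [[-0.01, -0.945, -0.327, 0.538], [-1.0, 0.009, 0.004, -0.301], [-0.001, 0.327, -0.945, 0.322], [0.0, 0.0, 0.0, 1.0]]
[299. 123.] 0.91
[314. 226.] 0.68
[334. 323.] 0.65
[415. 244.] 0.63
[530. 209.] 0.24
pred [[315.84416138 226.80392729]
 [105.91438851  67.90057591]
 [138.26091836  74.85264178]]
post [(array([136.,  77.]), 0.56), (array([164., 286.]), 0.48)]
```

View pics/w1.png

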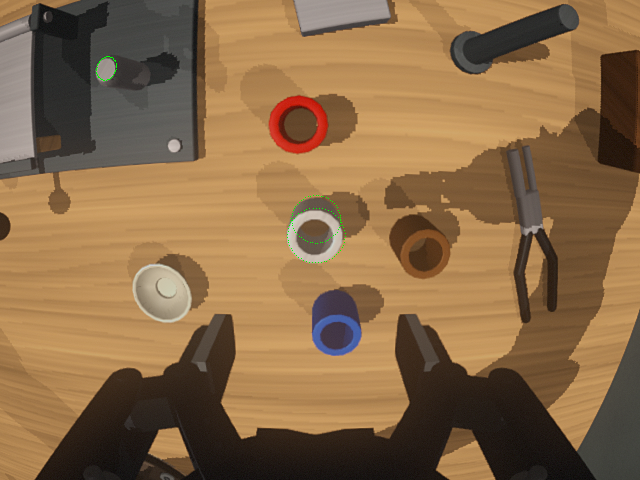

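The wrist view agrees with the two-view estimate: the overlay rings sit on the grey sleeve at (315,230) and the post top at (106,68). I'll go down and grasp.

Request:
servo_tool(deltas=[[-0.001,0.036,0,0,0,0,0.07],[0,0.036,0,0,0,0,0.07],[0,0.036,0,0,0,0,0.07],[0,0.032,0,0,0,0,0.07],[0,0.015,0,0,0,0,0.07],[0,0.01,0,0,0,0,0.07],[0,0,0,0,0,0,0.06],[0,0,0,0,0,0,0.03]])

```text
time: 4.22
position: [0.4553, -0.3008, 0.017]
ee_rot: [-0.016, -2.215, 2.215]
wrist_force: [0.4, 0.0, 0.3]
gripper_width: 0.0494
```

Request:
servo_tool(deltas=[[0,0,0,0,0,0,0.02],[0,0,0,0,0,0,0.02],[0,0,0,0,0,0,0.02],[0,0,0,0,0,0,0.02],[0,0,0,0,0,0,0.02]])

```text
time: 4.63
position: [0.4558, -0.3011, 0.0178]
ee_rot: [-0.018, -2.214, 2.217]
wrist_force: [-0.8, -0.2, 7.5]
gripper_width: 0.0423
```

Request:
servo_tool(deltas=[[0,-0.01,0,0,0,0,0.02],[0,-0.025,0,0,0,0,0.02],[0,-0.03,0,0,0,0,0.02],[0,-0.03,0,0,0,0,0.02],[0,-0.015,0,0,0,0,0.02],[0,0,0,0,0,0,0.02],[0,0,0,0,0,0,0.02]])

```text
time: 5.22
position: [0.4552, -0.3007, 0.1277]
ee_rot: [-0.018, -2.214, 2.217]
wrist_force: [0.3, 0.2, -1.7]
gripper_width: 0.0422
```

```bash
python3 - <<'E'
from h import *
A=R.from_rotvec(readout.observe()["ee_rot"]).as_matrix();print(np.round(A,3))
plan([.593,-.1475,.127],down(-.014,-1),False)
c=cam("wrist")
import plant
l=cut_out("sleeve_a_center","wrist")
for d in l[:3]:print(d["extent"],round(d["score"],2))
cv2.imwrite("pics/w2.png",c["frame"])
E
```

```text
[[-1.     0.002 -0.014]
 [ 0.014 -0.001 -1.   ]
 [-0.002 -1.     0.001]]
t 5.22 pos [ 0.4552 -0.3007  0.1277] w 0.0422 F [ 0.3  0.2 -1.7]
shift mm (tool axes now) [-135.6    0.8 -155.1] turn deg (tool) [-0.07 -0.   -0.13]
[255.2, 90.2, 330.7, 162.7] 0.92
[255.7, 270.9, 372.4, 410.7] 0.85
[397.7, 232.2, 471.3, 310.2] 0.68
```

View pics/w2.png

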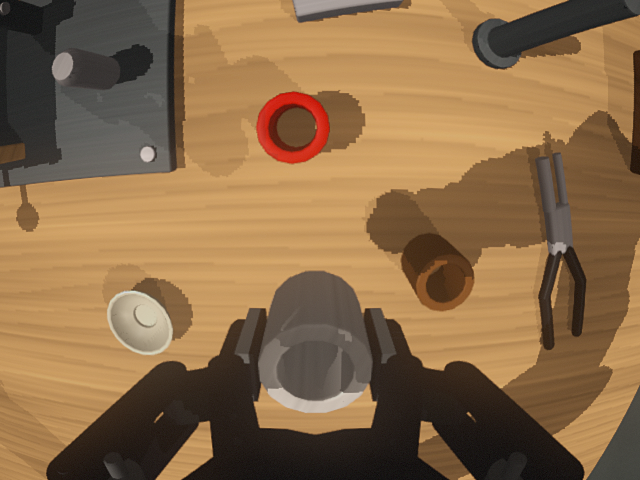

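```bash
python3 - <<'E'
from h import *
c=cam("wrist");im=c["frame"].copy()
s=readout.observe()["position"]
l=[d for d in cut_out("sleeve_a_center","wrist") if d["extent"][3]>380]
e=np.array(l[0]["extent"]);print(e)
P=np.vstack([ring(.022,0),ring(.022,.05)])
def f(p):
    q=proj(c,P+[p[0],p[1],p[2]]);return np.r_[q.min(0),q.max(0)]-e
r=least_squares(f,[s[0],s[1],s[2]-.018],diff_step=1e-3);print("sleeve rel TCP mm",(r.x-s)*1e3,np.round(r.fun,1))
# post top: bright disc near prediction
for p in((.593,-.1475),):
    for z,rad in((.07,.009),(.063,.013)):
        for q in proj(c,ring(rad,z)+[*p,0]):cv2.circle(im,tuple(int(v) for v in np.round(q)),0,(0,255,0),-1)
u=proj(c,[[.593,-.1475,.07]])[0];g=cv2.cvtColor(c["frame"],cv2.COLOR_BGR2GRAY)
x,y=np.round(u).astype(int);w=g[y-25:y+25,x-25:x+25];t,m=cv2.threshold(w,0,255,cv2.THRESH_OTSU)
n,L,S,Ce=cv2.connectedComponentsWithStats(m);k=L[25,25];print("pred",u,"disc",Ce[k]+[x-25,y-25],S[k],t,"expected area",cv2.contourArea(proj(c,ring(.009,.07)+[.593,-.1475,0]).astype(np.float32)))
cv2.imwrite("pics/w3.png",cv2.resize(im[20:130,20:130],None,fx=5,fy=5,interpolation=cv2.INTER_NEAREST))
E
```

```text
[258.2 270.5 372.  409.9]
sleeve rel TCP mm [ -5.88615627   0.21540051 -24.7400212 ] [ 0.6 -0.6 -0.6  0.5]
pred [61.6209877  61.11765816] disc [60.89808917 63.6029724 ] [ 14  14  21  30 471] 100.0 expected area 468.07946364358213
```

View pics/w3.png

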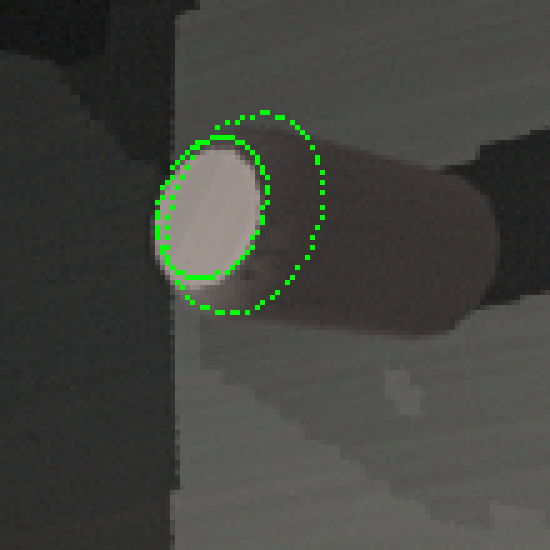

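```bash
python3 - <<'E'
from h import *
C={n:cam(n) for n in("wrist","scene","top")};c=C["wrist"]
s=readout.observe()["position"]
p=least_squares(lambda p:proj(c,[[p[0],p[1],.07]])[0]-[60.9,63.6],[.59,-.15]).x;print("post",p)
P=np.vstack([ring(.022,0),ring(.022,.05)])
E={}
for n in C:
    u=proj(C[n],[s-[0,0,.0]])[0]
    l=[d for d in cut_out("sleeve_a_center",n) if (d["extent"][3]>380 if n=="wrist" else np.hypot((d["extent"][0]+d["extent"][2])/2-u[0],(d["extent"][1]+d["extent"][3])/2-u[1])<18)]
    print(n,u,[(d["extent"],d["score"]) for d in l])
    if l:E[n]=np.array(l[0]["extent"])
def f(p,n):
    q=proj(C[n],P+p);return np.r_[q.min(0),q.max(0)]-E[n]
for z in(-.0178,-.0248):
    for n in E:
        r=least_squares(lambda v:f([v[0],v[1],s[2]+z],n),s[:2],diff_step=1e-3);print(z,n,(r.x-s[:2])*1e3,np.round(r.fun,1))
r=least_squares(lambda v:np.concatenate([f(v,n) for n in E]),s,diff_step=1e-3);print("all",(r.x-s)*1e3,np.round(r.fun,1))
E
```

```text
post [ 0.59116553 -0.14725189]
wrist [316.15999561 324.62020943] [([256.5, 270.2, 368.8, 414.0], 0.88)]
scene [221.98475595 337.92170359] [([218.4, 327.9, 234.6, 351.3], 0.64)]
top [449.16446413 278.80431258] []
-0.0178 wrist [-2.68328225  1.39783501] [-3.5 -1.5  3.5  2.7]
-0.0178 scene [13.95205176  0.39811892] [-4.7 -2.8  5.   2.6]
-0.0248 wrist [-7.05424614  1.50420336] [-0.2  1.4  0.2 -1.6]
-0.0248 scene [11.31696342  1.84122741] [-4.6 -2.7  4.9  2.5]
all [ -4.25954266   1.49513909 -21.93292373] [ -1.8  -1.7   1.6  -1.6 -11.3  -6.5  -1.5  -1.3]
```

Request:
servo_tool(deltas=[[-0.015,0,-0.017,0,0,0,0.02],[-0.024,0,-0.027,0,0,0,0.02],[-0.024,0,-0.027,0,0,0,0.02],[-0.024,0,-0.027,0,0,0,0.02],[-0.024,0,-0.027,0,0,0,0.02],[-0.015,0,-0.02,0,0,0,0.02],[-0.01,0,-0.01,0,0,0,0.02],[0,0,0,0,0,0,0.02]])

```text
time: 6.38
position: [0.5952, -0.1436, 0.1261]
ee_rot: [-0.011, -2.219, 2.216]
wrist_force: [0.1, -0.1, -1.6]
gripper_width: 0.0426
```

Request:
servo_tool(deltas=[[0,0.01,0,0,0,0,0.02],[0,0.01,0,0,0,0,0.02],[0,0.008,0,0,0,0,0.02],[0,0,0,0,0,0,0.02],[0,0,0,0,0,0,0.02]])

```text
time: 6.8
position: [0.5917, -0.1484, 0.0973]
ee_rot: [-0.015, -2.212, 2.213]
wrist_force: [-0.1, 0.4, -1.1]
gripper_width: 0.0424
```

```bash
python3 - <<'E'
from h import *
plan([.5935,-.1475,.1],down(-.014,-1),False)
c=cam("wrist");w=c["frame"]
s=cam("scene");u=proj(s,[[.592,-.1475,.08]])[0].astype(int);print(u,proj(s,[[.592,-.1475,.07],[.592,-.1475,.014]]))
k=s["frame"][u[1]-50:u[1]+50,u[0]-50:u[0]+50]
cv2.imwrite("pics/w4.png",np.vstack([cv2.resize(w[200:420,180:460],None,fx=1.8,fy=1.4),cv2.resize(k,(504,292),interpolation=cv2.INTER_CUBIC)]))
E
```

```text
t 6.8 pos [ 0.5917 -0.1484  0.0973] w 0.0424 F [-0.1  0.4 -1.1]
shift mm (tool axes now) [-1.8 -2.7 -1. ] turn deg (tool) [-0.   -0.1   0.13]
[315 316] [[315.70745492 318.20836987]
 [316.09003736 327.36343784]]
```

View pics/w4.png

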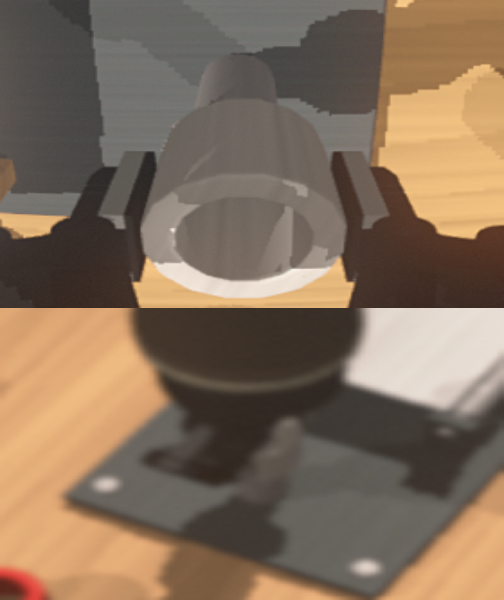

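Request:
servo_tool(deltas=[[-0.002,0,-0.0013,0,0,0,0.02],[0,0,0,0,0,0,0.02],[0,0.006,0,0,0,0,0.02],[0,0.004,0,0,0,0,0.02],[0,0.004,0,0,0,0,0.02],[0,0.003,0,0,0,0,0.02],[0,0,0,0,0,0,0.02]])

```text
time: 7.48
position: [0.5944, -0.146, 0.0803]
ee_rot: [-0.014, -2.214, 2.213]
wrist_force: [-0.1, -0.0, -1.9]
gripper_width: 0.0427
```

Request:
servo_tool(deltas=[[0,0.003,0,0,0,0,0.02],[0,0.003,0,0,0,0,0.02],[0,0.004,0,0,0,0,0.02],[0,0,0,0,0,0,0.02]])

```text
time: 7.82
position: [0.5945, -0.146, 0.0704]
ee_rot: [-0.014, -2.214, 2.214]
wrist_force: [0.8, 0.3, -0.4]
gripper_width: 0.0425
```

Request:
servo_tool(deltas=[[0,0.006,0,0,0,0,0.02],[0,0.006,0,0,0,0,0.02],[0,0.006,0,0,0,0,0.02],[0,0.006,0,0,0,0,0.02],[0,0.005,0,0,0,0,0.02],[0,0,0,0,0,0,0.02]])

```text
time: 8.32
position: [0.5941, -0.146, 0.0408]
ee_rot: [-0.013, -2.214, 2.213]
wrist_force: [-0.8, 0.6, -1.5]
gripper_width: 0.0422
```

Request:
servo_tool(deltas=[[0,0.003,0,0,0,0,0.02],[0,0.003,0,0,0,0,0.02],[0,0.002,0,0,0,0,0.02],[0,0.002,0,0,0,0,0.02],[0,0,0,0,0,0,0.02]])

```text
time: 8.73
position: [0.5949, -0.1461, 0.032]
ee_rot: [-0.015, -2.214, 2.214]
wrist_force: [0.4, 0.2, -1.4]
gripper_width: 0.0423
```

Near the plate with no contact yet. I'll go a little lower to seat it.

Request:
servo_tool(deltas=[[0,0.001,0,0,0,0,0.02],[0,0.001,0,0,0,0,0.02],[0,0.001,0,0,0,0,0.02],[0,0,0,0,0,0,0.02]])

```text
time: 9.07
position: [0.5951, -0.1462, 0.0317]
ee_rot: [-0.017, -2.214, 2.215]
wrist_force: [-9.0, 1.4, 24.3]
gripper_width: 0.0422
```

Contact at TCP z = 0.0317, which is the grasp height of 0.0178 plus the 0.014 plate, so the sleeve is seated. I'll release it and retreat.

Request:
servo_tool(deltas=[[0,-0.001,0,0,0,0,0.065],[0,0,0,0,0,0,0.065],[0,0,0,0,0,0,0.065],[0,0,0,0,0,0,0.065]])

```text
time: 9.4
position: [0.595, -0.1461, 0.0302]
ee_rot: [-0.016, -2.214, 2.214]
wrist_force: [0.3, 0.1, -0.1]
gripper_width: 0.0651
```

Request:
servo_tool(deltas=[[0,-0.01,0,0,0,0,0.065],[0,-0.025,0,0,0,0,0.065],[0,-0.035,0,0,0,0,0.065],[0,-0.035,0,0,0,0,0.065],[0,-0.02,0,0,0,0,0.065],[0,0,0,0,0,0,0.065]])

```text
time: 9.9
position: [0.5979, -0.1466, 0.1612]
ee_rot: [-0.025, -2.217, 2.22]
wrist_force: [0.2, 1.4, 0.7]
gripper_width: 0.0654
```

```bash
python3 - <<'E'
from h import *
plan([.4735,.004,.13],down(-.014,-1))
c=cam("wrist");im=c["frame"].copy()
for d in place_of("sleeve_a_center","wrist")[:2]:print(d["uv"],d["score"])
print(proj(c,[[.592,-.147,.039]]))
for z,r in((.064,.022),(.064,.01425),(.07,.009)):
    for q in proj(c,ring(r,z)+[.592,-.147,0]):cv2.circle(im,tuple(int(v) for v in np.round(q)),0,(0,255,0),-1)
k="leaf_knob"
u=place_of(k,"wrist");print(k,[(np.round(d["uv"],1),round(d["score"],2)) for d in u[:2]],"pred",proj(c,J([.595,.0025,-.014],[-.12,0,.065])))
cv2.imwrite("pics/w5.png",im)
E
```

```text
t 9.9 pos [ 0.5979 -0.1466  0.1612] w 0.0654 F [0.2 1.4 0.7]
shift mm (tool axes now) [ 127.    48.6 -148.9] turn deg (tool) [-0.07 -0.01 -0.49]
[309.4, 247.9] 0.9
[472.9, 299.6] 0.66
[[315.82865236 249.14276216]]
leaf_knob [(array([146.5, 386. ]), 0.92)] pred [[147.1581673 385.5952192]]
```

View pics/w5.png

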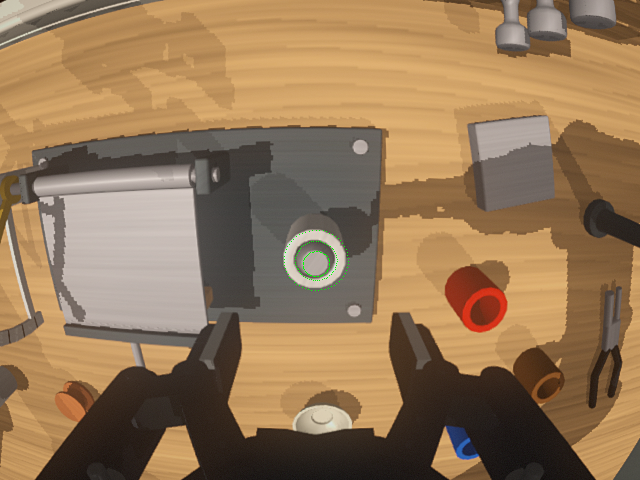

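Request:
servo_tool(deltas=[[0.015,0,-0.018,0,0,-0.5,0.065],[0.026,0,-0.03,0,0,0,0.065],[0.026,0,-0.03,0,0,0,0.065],[0.026,0,-0.03,0,0,0,0.065],[0.02,0,-0.026,0,0,0,0.065],[0.012,0.01,-0.015,0,0,0,0.065],[0,0.01,0,0,0,0,0.065],[0,0,0,0,0,0,0.065]])

```text
time: 10.72
position: [0.4697, 0.0051, 0.134]
ee_rot: [0.001, -2.209, 2.209]
wrist_force: [0.5, -0.4, 0.6]
gripper_width: 0.0647
```

```bash
python3 - <<'E'
from h import *
c=cam("wrist")
u=place_of("leaf_knob","wrist");m=[d["extent"] for d in cut_out("leaf_knob","wrist")[:1]]
print([(np.round(d["uv"],1),round(d["score"],2)) for d in u[:2]],m,"pred",proj(c,J([.595,.0025,-.014],[-.12,0,.065])))
p=least_squares(lambda p:proj(c,[[p[0],p[1],.065]])[0]-u[0]["uv"],[.475,0]).x;print(p)
plan([p[0],p[1],.061],down(-.014,-1))
s=cam("scene");t=cam("top")
ob=[(cc,best("pointer_tip",n)) for cc,n in((c,"wrist"),(s,"scene"),(t,"top"))]
print([o[1] for o in ob])
for xo in((.595,.0025,-.014),(.5935,.003,-.014)):
    tip=lambda a:J(xo,[.06-.155*np.cos(a),.104,.065+.155*np.sin(a)])
    for cc,o in ob:
        if o is not None:
            r=least_squares(lambda a:proj(cc,tip(a[0]))[0]-o,[.7]);print("angle",r.x,np.round(r.fun,1))
h=np.vstack([cv2.resize(s["frame"][180:270,300:420],(600,450),interpolation=cv2.INTER_CUBIC)])
cv2.imwrite("pics/p1.png",h)
E
```

```text
[(array([312.5, 255. ]), 0.55)] [[193.0, 0.0, 438.6, 279.8]] pred [[316.95809293 257.37545442]]
[0.47657279 0.00684802]
t 10.87 pos [0.4723 0.0036 0.1359] w 0.0654 F [-0.1 -0.1 -0.2]
shift mm (tool axes now) [-5.1 93.5 -3.4] turn deg (tool) [-0.03 -0.09  0.55]
[array([ 39.4, 196.4]), array([348.2, 206.1]), array([254.8, 232.9])]
angle [0.69254023] [-1.4  1.7]
angle [0.69743028] [-0.5 -1.4]
angle [0.70802253] [ 3.8 -0.3]
angle [0.70029645] [-3.4  4.3]
angle [0.70527805] [-0.6 -1.8]
angle [0.72041643] [ 3.5 -0.2]
```

View pics/p1.png

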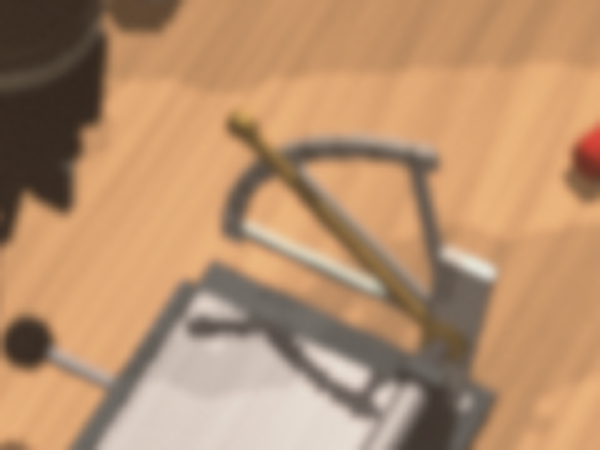

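The pointer is at about 0.70 rad, with all three cameras within 0.02. Next I'll go down on the knob, at about (0.4755, 0.005, 0.065).

Request:
servo_tool(deltas=[[-0.003,0.015,-0.001,0,0,0,0.065],[0,0.02,0,0,0,0,0.065],[0,0.02,0,0,0,0,0.065],[0,0.02,0,0,0,0,0.065],[0,0.012,0,0,0,0,0.065],[0,0.006,0,0,0,0,0.065],[0,0,0,0,0,0,0.065],[0,0,0,0,0,0,0.065]])

```text
time: 11.78
position: [0.4744, 0.0055, 0.0435]
ee_rot: [-0.006, -2.21, 2.21]
wrist_force: [0.0, 0.9, 0.1]
gripper_width: 0.0647
```

```bash
python3 - <<'E'
from h import *
plan([.4755,.005,.061],down(-.014,-1))
c=cam("wrist");cv2.imwrite("pics/w6.png",c["frame"][180:480,120:520])
E
```

```text
t 11.78 pos [0.4744 0.0055 0.0435] w 0.0647 F [0.  0.9 0.1]
shift mm (tool axes now) [-1.1  1.2  0.5] turn deg (tool) [-0.   -0.02  0.5 ]
```

View pics/w6.png

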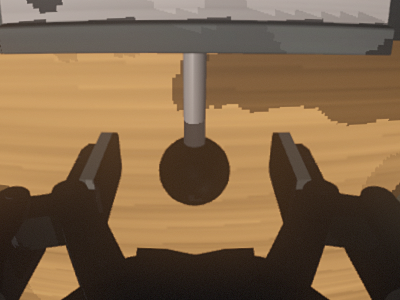

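The ball sits centred between the pads, at crop (195,170). I'll close on it.

Request:
servo_tool(deltas=[[-0.001,0,0,0,0,0,0.04],[0,0,0,0,0,0,0.01],[0,0,0,0,0,0,0.01],[0,0,0,0,0,0,0.01],[0,0,0,0,0,0,0.01],[0,0,0,0,0,0,0.01],[0,0,0,0,0,0,0.01],[0,0,0,0,0,0,0.01]])

```text
time: 12.5
position: [0.4757, 0.0058, 0.0441]
ee_rot: [-0.007, -2.211, 2.21]
wrist_force: [-1.6, -0.5, 8.2]
gripper_width: 0.0252
```

```bash
python3 - <<'E'
from h import *
plan([.4755,.005,.061],down(-.014,-1))
A=R.from_rotvec(readout.observe()["ee_rot"]).as_matrix()
print(np.round(A,3))
p=0
for a in np.linspace(.1,.7,7):
    d=J([0,0,-.014],[.18*(1-np.cos(a)),0,.18*np.sin(a)])[0];print(round(a,2),np.round(A.T@(d-p)*1e3,1),np.round(d*1e3,1));p=d
E
```

```text
t 12.5 pos [0.4757 0.0058 0.0441] w 0.0252 F [-1.6 -0.5  8.2]
shift mm (tool axes now) [0.1 1.8 0.8] turn deg (tool) [0.01 0.   0.42]
[[-1.    -0.007 -0.014]
 [ 0.014  0.    -1.   ]
 [ 0.007 -1.    -0.   ]]
0.1 [ -0.8 -18.   -0. ] [ 0.9 -0.  18. ]
0.2 [ -2.6 -17.8  -0. ] [ 3.6 -0.1 35.8]
0.3 [ -4.3 -17.5  -0. ] [ 8.  -0.1 53.2]
0.4 [ -6.  -16.9  -0. ] [14.2 -0.2 70.1]
0.5 [ -7.7 -16.3  -0. ] [22.  -0.3 86.3]
0.6 [ -9.3 -15.4  -0. ] [ 31.4  -0.4 101.6]
0.7 [-10.8 -14.4  -0. ] [ 42.3  -0.6 116. ]
```

Request:
servo_tool(deltas=[[-0.0003,-0.009,0,0,0,0,0.01],[-0.0005,-0.009,0,0,0,0,0.01],[-0.001,-0.009,0,0,0,0,0.01],[-0.0016,-0.009,0,0,0,0,0.01],[-0.002,-0.0088,0,0,0,0,0.01],[-0.0023,-0.0087,0,0,0,0,0.01],[-0.0028,-0.0085,0,0,0,0,0.01],[-0.0032,-0.0084,0,0,0,0,0.01]])

```text
time: 13.17
position: [0.4893, 0.0055, 0.1143]
ee_rot: [-0.005, -2.21, 2.21]
wrist_force: [2.2, 1.8, -4.9]
gripper_width: 0.0252
```

Request:
servo_tool(deltas=[[-0.0038,-0.0082,0,0,0,0,0.01],[-0.004,-0.008,0,0,0,0,0.01],[-0.0045,-0.0078,0,0,0,0,0.01],[-0.0048,-0.0076,0,0,0,0,0.01],[-0.0052,-0.0073,0,0,0,0,0.01],[-0.0056,-0.0071,0,0,0,0,0.01],[0,0,0,0,0,0,0.01],[0,0,0,0,0,0,0.01]])

```text
time: 13.83
position: [0.5182, 0.0051, 0.1594]
ee_rot: [-0.007, -2.211, 2.21]
wrist_force: [3.6, 2.4, -7.8]
gripper_width: 0.0252
```

```bash
python3 - <<'E'
from h import *
s0=readout.observe();d=np.array(s0["position"])-[.4757,.0058,.0441];print(d, "leaf from TCP: asin",np.arcsin(d[2]/.18),"acos",np.arccos(1-d[0]/.18),s0["wrist_force"],s0["gripper_width"])
s=cam("scene");t=cam("top");w=cam("wrist");xo=[.595,.0025,-.014]
for c,n in((s,"scene"),(t,"top"),(w,"wrist")):
    for k,L,y in(("leaf_knob",.18,0),("pointer_tip",.155,.104)):
        o=best(k,n)
        if o is None:continue
        r=least_squares(lambda a:proj(c,J(xo,[.06-L*np.cos(a[0]),y,.065+L*np.sin(a[0])]))[0]-o,[.7]);print(n,k,o,r.x,np.round(r.fun,1))
cv2.imwrite("pics/p2.png",np.vstack([cv2.resize(s["frame"][170:300,260:420],(640,520),interpolation=cv2.INTER_CUBIC)]))
E
```

```text
[ 0.04252317 -0.00073145  0.1153006 ] leaf from TCP: asin 0.6952258510943211 acos 0.7016779335424861 [ 3.61003737  2.4119644  -7.84707186] 0.025229685396282356
scene leaf_knob [315.5 231. ] [0.61235326] [-0.2 -0.4]
scene pointer_tip [347.6 204.5] [0.696557] [0.1 0.3]
top leaf_knob [241.8 305.2] [-0.02388306] [ 66.2 -38.1]
top pointer_tip [256.5 229.6] [0.76410018] [ 1.9 -0.1]
wrist pointer_tip [ 94.3 286.3] [0.69404996] [-0.9  1.8]
```

View pics/p2.png

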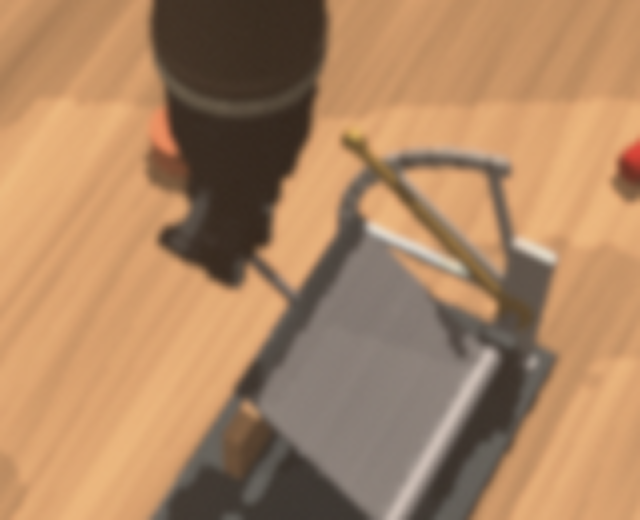

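```bash
python3 - <<'E'
from h import *
C={n:cam(n) for n in("scene","top","wrist")};xo=[.595,.0025,-.014]
def quad(a,c,L=.13):
    return proj(c,J(xo,[[.06-l*np.cos(a),y,.065+l*np.sin(a)] for l,y in((0,-.069),(L,-.069),(L,.069),(0,.069))]))
tiles=[]
for n,c in C.items():
    m=cut_out("leaf",n)
    if m:
        M=m[0]["mask"].astype(np.uint8);h=max(cv2.findContours(M,0,2)[0],key=cv2.contourArea)
        print(n,round(m[0]["score"],2),M.sum(),m[0]["extent"],cv2.approxPolyDP(h,3,True)[:,0].tolist())
        b=[]
        for a in np.arange(.4,.95,.02):
            Q=np.zeros_like(M);cv2.fillConvexPoly(Q,np.round(quad(a,c)).astype(np.int32),1);b.append(((Q&M).sum()/(Q|M).sum(),a))
        print("IoU best",sorted(b)[-5:])
    for a in(.6,.7):print(n,a,np.round(quad(a,c)).tolist())
    im=cv2.resize(c["frame"],None,fx=4,fy=4,interpolation=cv2.INTER_CUBIC) if n!="wrist" else c["frame"].copy()
    k=4 if n!="wrist" else 1
    for a,col in((.6,(0,0,255)),(.7,(0,255,0))):
        cv2.polylines(im,[np.round(quad(a,c)*k+k/2).astype(np.int32)],True,col,1)
    tip=proj(c,J(xo,[[.06,.104,.065],[.06-.155*np.cos(.7),.104,.065+.155*np.sin(.7)]]))
    cv2.line(im,*[tuple(int(v) for v in q*k) for q in tip],(255,255,0),1)
    tiles.append(im)
a=tiles[0][680:1130,1100:1600];b=tiles[1][640:1090,980:1280]
cv2.imwrite("pics/fin.png",np.hstack([a,b]));cv2.imwrite("pics/wfin.png",tiles[2])
E
```

```text
scene 0.97 2929 [319.6, 226.3, 384.8, 304.4] [[322, 228], [321, 236], [331, 246], [319, 267], [359, 303], [384, 259], [349, 224], [334, 241]]
IoU best [(np.float64(0.8823133826496301), np.float64(0.7200000000000003)), (np.float64(0.8904109589041096), np.float64(0.6400000000000002)), (np.float64(0.8904109589041096), np.float64(0.6600000000000003)), (np.float64(0.8910127431254192), np.float64(0.7000000000000003)), (np.float64(0.8991539763113368), np.float64(0.6800000000000003))]
scene 0.6 [[356.0, 303.0], [315.0, 268.0], [345.0, 224.0], [382.0, 258.0]]
scene 0.7 [[356.0, 303.0], [318.0, 267.0], [348.0, 222.0], [382.0, 258.0]]
top 0.6 [[341.0, 190.0], [341.0, 232.0], [277.0, 230.0], [281.0, 188.0]]
top 0.7 [[341.0, 190.0], [341.0, 228.0], [276.0, 226.0], [281.0, 188.0]]
wrist 0.6 [[427.0, 47.0], [462.0, 246.0], [175.0, 245.0], [208.0, 46.0]]
wrist 0.7 [[427.0, 47.0], [472.0, 237.0], [165.0, 236.0], [208.0, 46.0]]
```

View pics/fin.png

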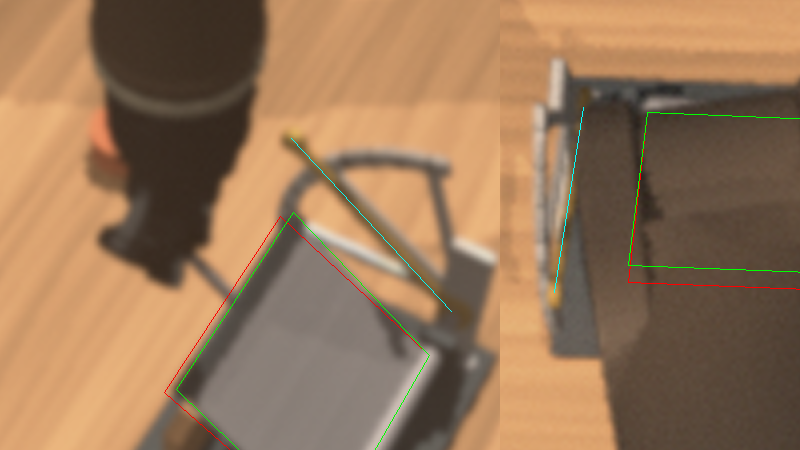

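```bash
python3 - <<'E'
from h import *
from plant import job_done
c=cam("top");s=readout.observe();print(s["time"],s["position"],s["wrist_force"],s["gripper_width"],np.abs(s["joint_vel"]).max())
cw=cam("wrist");print("post sleeve pred",proj(cw,[[.592,-.147,.039]]),[np.round(d["uv"]) for d in place_of("sleeve_a_center","wrist")[:4]])
print(job_done())
E
```

```text
14.6333 [0.51769601 0.00506146 0.15875168] [ 5.28406139  2.69871819 -7.95275362] 0.025006893098925096 0.0016491837689055515
post sleeve pred [[513.5625066  145.99464895]] [array([512., 148.]), array([590., 360.]), array([614., 211.])]
the job is handed in; nothing more can be done
None
```

The sleeve is on the post and released. The leaf is raised to the pointer and still held by its knob. I handed the job in at 14.6 s; no verdict is reported.

**What I did**
- I put the wide-bore aluminium sleeve over the post and lowered it until it pressed on the base plate with 24 N. That was at exactly the expected height of 14 mm above its bench position, and I then let go.
- I gripped the leaf's ball knob with the jaws along the hinge axis and swung it up the arc, ending with the grip held.

**Last checks**
- **Sleeve:** its centre shows in the wrist view within about 3 px of where a seated sleeve should be, and the post top is visible in the bore.
- **Leaf angle:** about 0.695–0.70 rad from how far the gripper moved, and 0.68 from fitting the leaf's outline in the scene view.
- **Pointer angle:** about 0.69–0.70 rad from the scene and wrist views.
- **Grip:** the load is steady at about 8 N, the opening is 25 mm, and the arm is at rest.

**Readings that disagreed**
- The network put the knob at 0.61 rad in the scene view and somewhere impossible in the top view. The gripper covers most of the knob in both, so I discounted these.
- One top-view reading of the pointer gave 0.76 rad, but that camera sees the angle poorly.
- The sleeve's position in the grip, taken from camera outlines, was off by several millimetres; the insertion met no resistance.
- I did not measure sleeve B, the pointer or the other tools again at the end. I felt no contact with any of them on the way.

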